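Load a nail strip into a spring-fed magazine and shut its cover rail

TASK

Load the yellow nail strip, nail heads up, into the sloping green magazine: tuck one end under the hood at the low end, push the orange spring follower back with it, and swing the other end down so that the strip lies fully seated on the channel floor, held between the follower and the stop. Then slide the red cover rail down over it until it is fully shut, and let go. Leave the blue bin, the can and the wrench where they are.

Things in the scene. Friction and masses are not known exactly. Their poses are not given: they have to be found in the camera images.
- strip_center (a point): Centre of the loose nail strip: stiff bar 120 mm long (x), 18 wide (y), 36 high (z), about 0.2 kg: 12 nails in yellow plastic bands, steel heads on top. Starts upright on its long lower edge on the bench, this point 18 mm up. Its ends are alike: either may go in first. z points to the nail heads.
- channel: Channel of the fixed magazine, sloping 22 degrees. Origin on the channel floor, 72 mm above the bench, under the middle of a seated strip (whose centre is then x = y = 0, z = 18 mm); x up the slope along the channel, y across, z square to the floor. Low side walls, 12 mm high, x = -46 to 60 mm, lean outwards: 21 mm apart at the floor, 27 at the top, under 34 outside.
- hood_lip (a point): Middle of the hood's lower lip, under which the strip is hooked: channel x = -46, z = 44 mm; channel's axes. The green hood runs from here down to x = -97 mm; inside 28 mm wide and 44 high over the floor, outside 36 and 48. Lip to stop is 106 mm, less than the strip, so it enters nose first, tail raised 8 to 15 degrees from the channel.
- stop_edge (a point): Middle of the top edge of the dark stop at the upper end: its face is at channel x = 60 mm and 14 mm high; channel's axes. The follower must be pushed back until the strip's tail can drop inside this face. Behind it is a gap for the raised tail, then from x = 100 to 132 mm the rail's guide, up to 46 mm high.
- follower (a joint): How far the orange spring follower (22 mm wide, 40 high, in the hood) is pushed back down the slope, m: 0 free, 0.028 at its end. Face at channel x = -50 mm when free, 4 mm inside the lip. Spring: 2 N plus 250 N/m. A seated strip holds it at 0.010; the spring presses the strip on the stop.
- rail (a joint): Opening of the red cover rail, sliding along the channel's x, m: 0 fully shut (spans x = -46 to 115 mm), 0.155 fully open, up the slope; it starts open. A plate 32 mm wide, 40 to 44 mm above the channel floor; stays where left, slides with 2 to 4 N. Cannot pass a strip that is not seated.
- rail_knob (a point): Centre of the black grip on the rail: block 24 mm long (channel x), 14 wide (y), 26 high (z), from 44 to 70 mm above the channel floor; at channel x = -32 mm + rail opening, y = 0, z = 57 mm; channel's axes.
- bin: Loose blue open parts bin, 110 x 90 x 55 mm high, origin under its centre. Leave alone.
- can: Loose can, 66 mm across, 90 mm high, origin under its centre. Leave alone.
- wrench: Loose steel wrench 170 mm long lying flat along its x, between the strip and the magazine. Leave alone.
Things that resemble listed ones, but are neither listed nor needed, are in the scene too. Leave any brown look-alike of the part that bears strip_center alone.

How it is judged:
By the outcome, as a careful person would: the job done as asked, in the order asked, and still so for the second after the job is handed in, with the robot touching nothing.
It also fails if it takes over 61 s, if anything falls off the work surface, if the arm or the gripper's body presses on something with over 40 N, if the wrist force passes 120 N, or if a joint passes its speed limit or range.

ROBOT

A 6-joint arm with a two-finger parallel gripper is mounted at the origin on the work surface. World frame = base frame: x ahead of the robot, y to its left, z up, the work surface at z = 0. Lengths are in m, angles in rad, forces in N, time in s.
With the tool pointing down it reaches from about 0.375 to 0.9 m from the base axis. Payload 3.1 kg.
Tool frame: the origin (TCP) lies between the finger pads; the fingertips stand 22 mm ahead of it and the grasp point (between the pads) lies 3 mm ahead of it; z points along the fingers, y is the line along which they close (so a half turn about z gives the same grasp; the last joint's range is limited). The gripper opens to 87 mm and grips with 3 to 60 N. Pads are 19 mm wide; open, the fingers measure 117 mm over their backs; the gripper's body (75 mm by 190 mm) begins 51 mm behind the grasp point.
Start: joints at [-1.365, 0.527, 1.433, -0, 1.181, -0.178], TCP at [0.234, -0.579, 0.245] pointing down, gripper open.
Joint ranges: [-3.08, 3.08], [-0.75, 2.2], [0.22, 2.44], [-1.43, 4.57], [0, 2.65], [-2.85, 2.85]. Speed limits (rad/s): [2.79, 2.79, 3.14, 3.14, 3.14, 3.14].

INTERFACE

Orientations are given as a unit quaternion [x, y, z, w].
In Python, from rig import get_obs, camera, get_calibration, hand_in, cut_out gives the robot as it stands.
- The arm moves only by the shell command python3 -m inch 'ROWS' [OPENING] [FORCE]. ROWS is JSON, one flat list of numbers, 6 for each row, row after row: the shift along the tool's x, y, z scaled (see below), then the turn, a rotation vector about the tool's x, y, z scaled (see below). A call has 1 to 20 rows; each row is the pose to reach, as a shift and turn from the pose commanded when the call began, along the tool's axes at that moment; what a row does not reach only later rows make up. The controller multiplies each number of a shift by 0.08 m and each number of a turn by 90 degrees. A row lasts 1/12 s, in which the tool goes at most 41.7 mm and 7.16 degrees, less where a joint would pass 70% of its speed; a pose out of reach is approached as far as the arm can. A call with a number of a shift or a turn outside -1 to 1 is refused whole. A call with a gripper value outside its range is refused whole. OPENING is the finger opening in mm, from 0 to 87, set as the call begins (- or left out, the last holds). The fingers move at their own pace and stop on an object; FORCE is the grip in N (left out, the last holds). Time passes only in rows, so rows that repeat a pose let the fingers close. It gives the time, the measured TCP pose, the force, the opening and the grip force at its end, in the units of the state.
- get_obs(): the state, without advancing time (a new reading comes with each control period).
- camera(name): name is "side" or "top" or "wrist"; returns the picture (400x640x3 uint8, red, green, blue); there is no depth.
- get_calibration(name): a dict with "vertical_fov" (degrees; the focal length in pixels is half the picture's height over the tangent of half this angle, whatever the lens; pixels are square), "cx", "cy" (the principal point, pixels), "T" (4x4, takes a point from camera to world coordinates). Camera axes: x right, y down, z forward; pixel columns grow to the right and rows downward; lengths in m; the calibration is good to about 2 mm. A picture is of the moment at which its call begins: read the wrist's pose just before it. get_calibration takes no time and is no camera call; for the wrist camera it gives the pose at the moment of the call.
- hand_in(): hands the job in; it is judged then, once.
Trained networks look in the newest picture that a camera, given by its name, has taken for a name from the list of things; names that differ only in an ending like _2 or _b are one class to them, and where a whole thing is asked for, a point or a joint stands for the part that bears it (a point fixed in the world has none). Each returns a list of dicts, best first, with "conf" (0 to 1); they miss things now and then, are a little off and sometimes report something else, mostly with a low value. They report only what shows in the picture. A call takes as long as a camera call. They do not tell look-alikes from the thing itself.
- cut_out(camera, thing): "region" (400x640 bool, what is visible of it) and "bbox" ([left, top, right, bottom] in pixels, round what is visible of it).
The state is a dict: "time": time; "q": joint angles; "joint_velocities": joint speeds; "joint_torque": joint torques, N m; "position": TCP position; "tool_rot": TCP orientation; "ft_force": force on the tool from outside, world axes, zero at the start; "moment": the same for the moment, N m; "grip_width": finger opening in m; "grip_force": force on a finger pad.
Only numpy, scipy, OpenCV 4.12 (cv2) and the standard library are available. Lean on these libraries where they do the work, as an engineer would, in place of code of your own. Each camera call takes 0.05 s, during which the arm holds its last target. There are 200 camera calls.

## Working session

There is one attempt and no reset: what is moved stays moved. The work goes in short steps, Python scripts to look and compute and a shell command to move; the robot and the scene stay as the last step left them, time stands still between calls to the robot, and variables do not carry over. Pictures are saved under pics/ and viewed, at most 10 in all, crops included, and the job is handed in when it is done.

```bash
mkdir -p pics; ls; python3 - <<'E'
from rig import *
import cv2,numpy as np
o=get_obs();print(o)
for n in("top","side"):
    im=camera(n);cv2.imwrite(f"pics/{n}0.png",im[:,:,::-1])
    c=get_calibration(n);print(n,c["vertical_fov"],c["cx"],c["cy"],np.round(c["T"],4).tolist(),{k:v for k,v in c.items() if k not in("T",)})
    for t in("strip_center","channel","rail_knob","follower","wrench"):
        print(t,[(round(d["conf"],2),d["bbox"]) for d in cut_out(n,t)])
E
```

```text
pics
{'time': 0.0, 'q': array([-1.36551855e+00,  5.28444757e-01,  1.43387096e+00, -1.31559252e-05,
        1.18137142e+00, -1.78514435e-01]), 'joint_velocities': array([ 0.00102037,  0.00032656, -0.00104456, -0.0010617 , -0.00051833,
       -0.0008052 ]), 'joint_torque': array([-1.54329937e-03, -4.40043175e+01, -1.76593924e+01,  6.32314011e-02,
        5.82140533e-02, -1.76581066e-04]), 'position': array([ 0.23390301, -0.57886597,  0.24359469]), 'tool_rot': array([ 9.81643358e-01,  1.90722893e-01, -2.00956978e-05, -1.04706499e-03]), 'ft_force': array([-0.26205172, -1.6433212 , -0.58303242]), 'moment': array([ 0.03346417, -0.0015491 , -0.03055648]), 'grip_force': 0.0, 'grip_width': 0.08693206702898677}
top 57.03328483175336 328.90557621100606 201.31941240200243 [[-0.0287, -0.9948, 0.0974, 0.3976], [-0.9995, 0.0302, 0.0135, -0.0031], [-0.0164, -0.0969, -0.9952, 1.2934], [0.0, 0.0, 0.0, 1.0]] {'vertical_fov': 57.03328483175336, 'cx': 328.90557621100606, 'cy': 201.31941240200243}
strip_center [(0.77, [297.9, 200.4, 320.1, 235.0]), (0.72, [263.0, 181.5, 281.4, 213.3]), (0.66, [239.4, 238.8, 271.6, 247.8])]
channel [(0.64, [398.3, 111.6, 413.1, 224.8])]
rail_knob [(0.67, [404.2, 112.7, 414.4, 163.7])]
follower []
wrench [(0.77, [330.5, 149.9, 338.8, 194.8]), (0.56, [452.5, 190.1, 479.3, 213.5])]
side 53.800598416687095 311.85383001271555 203.9124047789842 [[-0.8861, -0.3136, 0.3413, 0.1], [-0.4635, 0.5867, -0.6641, 0.7712], [0.008, -0.7466, -0.6652, 0.8767], [0.0, 0.0, 0.0, 1.0]] {'vertical_fov': 53.800598416687095, 'cx': 311.85383001271555, 'cy': 203.9124047789842}
strip_center [(0.81, [238.0, 258.5, 283.7, 274.3]), (0.76, [282.1, 286.4, 318.5, 327.0])]
channel [(0.71, [191.1, 295.1, 249.9, 357.9]), (0.61, [270.8, 110.9, 362.8, 185.1])]
rail_knob [(0.78, [270.5, 114.4, 313.3, 143.6])]
follower []
wrench [(0.6, [248.1, 199.5, 296.0, 221.8])]
```

```bash
python3 - <<'E'
import cv2,numpy as np
a=cv2.imread("pics/top0.png");b=cv2.imread("pics/side0.png")
t=cv2.resize(a[90:260,220:490],None,fx=2.96,fy=2.96,interpolation=cv2.INTER_CUBIC)[:,:800]
cv2.imwrite("pics/t1.png",t)
cv2.imwrite("pics/s1.png",cv2.resize(b[90:370,180:500],None,fx=2.1,fy=2.1,interpolation=cv2.INTER_CUBIC))
E
```

```text
(no output)
```

View pics/t1.png

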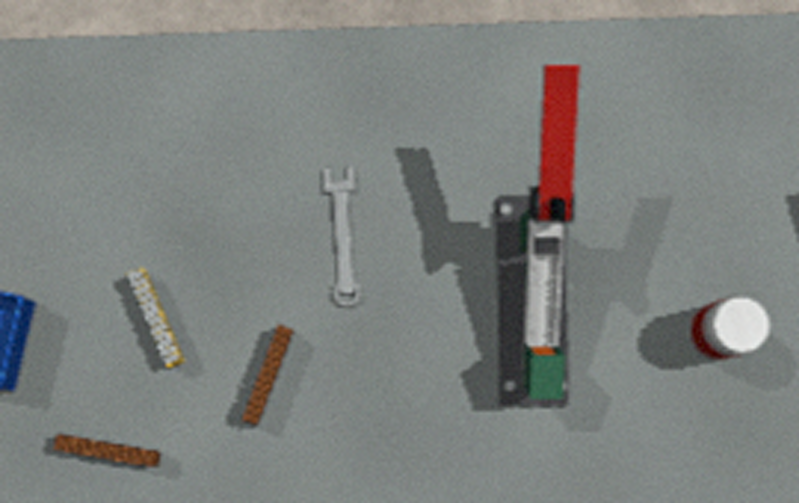

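View pics/s1.png

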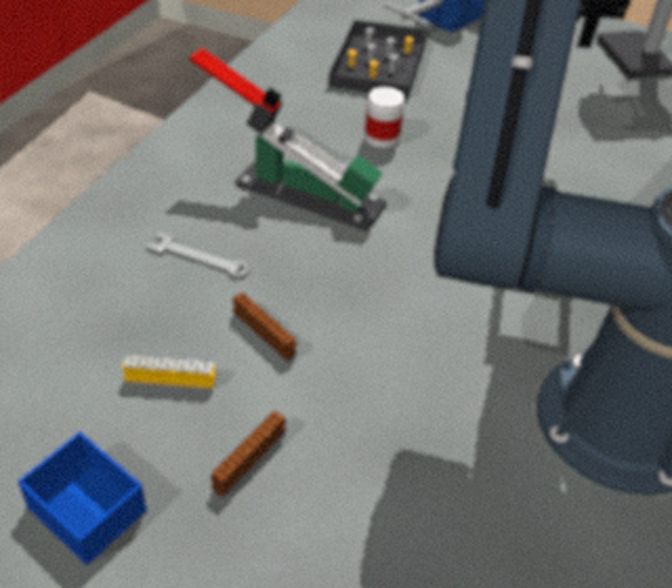

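The top picture shows the yellow strip at about pixel (272,197) and brown look-alikes at (311,217) and (256,243). The wrench is at (335,172). The magazine is at (403,170), with the hood low at (405,217) and the rail up towards +x. In the side picture the yellow strip is at (260,266). It is the only yellow one with steel heads, so it is the target.

```bash
cat > h.py <<'E'
import numpy as np,cv2
from rig import *
from scipy.spatial.transform import Rotation as R
from scipy.optimize import least_squares
def K(c): return 200/np.tan(np.radians(c["vertical_fov"])/2)
def unproj(c,uv,z):
    uv=np.atleast_2d(uv);d=np.c_[(uv[:,0]-c["cx"])/K(c),(uv[:,1]-c["cy"])/K(c),np.ones(len(uv))]@c["T"][:3,:3].T
    o=c["T"][:3,3];return o+d*((np.asarray(z)-o[2])/d[:,2])[:,None]
def proj(c,P):
    p=(np.atleast_2d(P)-c["T"][:3,3])@c["T"][:3,:3];return p[:,:2]/p[:,2:]*K(c)+[c["cx"],c["cy"]]
S=np.radians(22)
def chan(x0,y0,yaw): # R,t channel->world
    return R.from_euler("z",yaw)*R.from_euler("y",-S),np.array([x0,y0,.072])
def rows(p,Rt): # shift/turn numbers from the measured pose to target
    o=get_obs();r=R.from_quat(o["tool_rot"])
    return np.round(r.inv().apply(np.array(p)-o["position"])/.08,3),np.round((r.inv()*Rt).as_rotvec()/(np.pi/2),3)
def mask(im,k):
    h=cv2.cvtColor(im,cv2.COLOR_RGB2HSV);H,s,v=[h[...,i].astype(int) for i in range(3)]
    return {"red":((H<8)|(H>172))&(s>150)&(v>70),"green":(H>55)&(H<85)&(s>90)&(v>40),"yellow":(H>18)&(H<32)&(s>130)&(v>90)}[k]
def big(m,win=None):
    m=m.astype(np.uint8)
    if win: w=np.zeros_like(m);w[win[1]:win[3],win[0]:win[2]]=1;m=m*w
    c=max(cv2.findContours(m,0,2)[0],key=cv2.contourArea);return c[:,0,:].astype(float)
E
python3 - <<'E'
from h import *
ct=get_calibration("top");cs=get_calibration("side")
it=cv2.imread("pics/top0.png")[:,:,::-1].copy();is_=cv2.imread("pics/side0.png")[:,:,::-1].copy()
b=cv2.boxPoints(cv2.minAreaRect(big(mask(it,"red"),(395,100,425,170)))).astype(float);print("rail",b.tolist())
i=np.argsort(b[:,1]);top=b[i[:2]].mean(0);lo=b[i[2:]].mean(0)
A=unproj(ct,top,[.2139])[0];print("rail end",A)
g=cv2.boxPoints(cv2.minAreaRect(big(mask(it,"green"),(395,205,415,230)))).astype(float);print("hood",g.tolist())
i=np.argsort(g[:,1]);gl=g[i[2:]].mean(0);gh=g[i[:2]].mean(0)
B=unproj(ct,gl,[.0802])[0];C=unproj(ct,gh,[.0993])[0];print("hood low",B,"lip",C)
d=A-B;yaw=np.arctan2(d[1],d[0]);print("len",np.hypot(*d[:2]),"exp",(.367)*np.cos(S)-(-.004)*np.sin(S),"yaw",np.degrees(yaw))
Rc,_=chan(0,0,yaw)
for P,l in((A,(.27,0,.044)),(B,(-.097,0,.048)),(C,(-.046,0,.048))): print("origin",P-Rc.apply(l))
# strip
cut_ = None
for n,c,im,w in(("top",ct,it,(255,175,290,220)),("side",cs,is_,(230,250,290,280))):
    camera(n)
    r=[d for d in cut_out(n,"strip_center")]
    for d in r:
        m=d["region"];y=mask(im,"yellow")[m].mean();p=np.argwhere(m)[:,::-1].astype(np.float32)
        rc=cv2.minAreaRect(p);q=unproj(c,p.mean(0),[.025])[0];bx=cv2.boxPoints(rc)
        w=unproj(c,bx,[.03]*4);e=w[1]-w[0] if np.linalg.norm(w[1]-w[0])>np.linalg.norm(w[2]-w[1]) else w[2]-w[1]
        print(n,round(d["conf"],2),"yel",round(y,2),np.round(q,4),"L",np.linalg.norm(e),"ang",np.degrees(np.arctan2(e[1],e[0])))
E
```

```text
Traceback (most recent call last):
cv2.error: OpenCV(4.12.0) /io/opencv/modules/imgproc/src/convhull.cpp:143: error: (-215:Assertion failed) total >= 0 && (depth == CV_32F || depth == CV_32S) in function 'convexHull'
```

```bash
sed -i 's/astype(float)$/astype(np.float32)/' h.py
python3 - <<'E'
from h import *
ct=get_calibration("top");cs=get_calibration("side")
it=cv2.imread("pics/top0.png")[:,:,::-1].copy();is_=cv2.imread("pics/side0.png")[:,:,::-1].copy()
b=cv2.boxPoints(cv2.minAreaRect(big(mask(it,"red"),(395,100,425,170)))).astype(float);print("rail",b.tolist())
i=np.argsort(b[:,1]);top=b[i[:2]].mean(0);lo=b[i[2:]].mean(0)
A=unproj(ct,top,[.2139])[0];print("rail end",A)
g=cv2.boxPoints(cv2.minAreaRect(big(mask(it,"green"),(395,205,415,230)))).astype(float);print("hood",g.tolist())
i=np.argsort(g[:,1]);gl=g[i[2:]].mean(0);gh=g[i[:2]].mean(0)
B=unproj(ct,gl,[.0802])[0];C=unproj(ct,gh,[.0993])[0];print("hood low",B,"lip",C)
d=A-B;yaw=np.arctan2(d[1],d[0]);print("len",np.hypot(*d[:2]),"exp",(.367)*np.cos(S)-(-.004)*np.sin(S),"yaw",np.degrees(yaw))
Rc,_=chan(0,0,yaw)
for P,l in((A,(.27,0,.044)),(B,(-.097,0,.048)),(C,(-.046,0,.048))): print("origin",P-Rc.apply(l))
# strip
cut_ = None
for n,c,im,w in(("top",ct,it,(255,175,290,220)),("side",cs,is_,(230,250,290,280))):
    camera(n)
    r=[d for d in cut_out(n,"strip_center")]
    for d in r:
        m=d["region"];y=mask(im,"yellow")[m].mean();p=np.argwhere(m)[:,::-1].astype(np.float32)
        rc=cv2.minAreaRect(p);q=unproj(c,p.mean(0),[.025])[0];bx=cv2.boxPoints(rc)
        w=unproj(c,bx,[.03]*4);e=w[1]-w[0] if np.linalg.norm(w[1]-w[0])>np.linalg.norm(w[2]-w[1]) else w[2]-w[1]
        print(n,round(d["conf"],2),"yel",round(y,2),np.round(q,4),"L",np.linalg.norm(e),"ang",np.degrees(np.arctan2(e[1],e[0])))
E
```

```text
rail [[401.22467041015625, 162.95692443847656], [404.086181640625, 111.44923400878906], [414.88616943359375, 112.04924011230469], [412.024658203125, 163.5569305419922]]
rail end [ 0.76644641 -0.23838349  0.2139    ]
hood [[397.0, 208.0], [409.0, 208.0], [409.0, 224.0], [397.0, 224.0]]
hood low [ 0.43423827 -0.22743062  0.0802    ] lip [ 0.48543665 -0.22639522  0.0993    ]
len 0.33238865490804087 exp 0.3417749009996746 yaw -1.888350966822216
origin [ 0.53271646 -0.23067744  0.07196013]
origin [ 0.54209761 -0.23098673  0.07203201]
origin [ 0.54603529 -0.22839315  0.07202708]
top 0.64 yel 0.0 [0.3885 0.2683 0.025 ] L 0.12378468846264165 ang -102.81746080316123
top 0.53 yel 0.03 [0.5406 0.2121 0.025 ] L 0.11892064902134111 ang -159.77261469276988
top 0.53 yel 0.0 [ 0.6276 -0.2536  0.025 ] L 0.39707549047438007 ang -6.079595520540585
top 0.46 yel 0.0 [0.47   0.0823 0.025 ] L 0.11545249853569817 ang -23.169811149392366
side 0.72 yel 0.48 [0.5466 0.2181 0.025 ] L 0.12587172436016253 ang -158.12511466487942
side 0.59 yel 0.0 [0.4745 0.0872 0.025 ] L 0.12833701960791818 ang 157.28018878141117
```

```bash
A='[1,-1,0,0,0,0,1,-1,0,0,0,0,1,-1,0,0,0,0]'
python3 -m inch '[1,-1,0,0,0,0,1,-1,0,0,0,0,1,-1,0,0,0,0]' 87
python3 -m inch '[1,-1,0,0,0,0,1,-1,0,0,0,0,1,-1,0,0,0,0]'
python3 -m inch '[1,-1,0,0,0,0,1,-1,0,0,0,0,1,-1,0,0,0,0]' 
python3 -m inch '[1,-1,0,0,0,0,1,-1,0,0,0,0,1,-1,0,0,0,0]' 
python3 -m inch '[1,-1,0,0,0,0,1,-1,0,0,0,0,1,-1,0,0,0,0]' 
python3 -m inch '[1,-1,0,0,0,0,1,-1,0,0,0,0,1,-1,0,0,0,0]' 
python3 -m inch '[1,-1,0,0,0,0,1,-1,0,0,0,0,1,-1,0,0,0,0,1,-1,0,0,0,0,1,-1,0,0,0,0]' 
python3 - <<'E'
from h import *
o=get_obs();im=camera("wrist");c=get_calibration("wrist");cv2.imwrite("pics/w1.png",im[:,:,::-1])
r=R.from_quat(o["tool_rot"]);print(o["time"],o["position"],c["vertical_fov"],"cam in tool",r.inv().apply(c["T"][:3,3]-o["position"]),np.round((r.inv().as_matrix()@c["T"][:3,:3]),3).tolist())
for d in cut_out("wrist","strip_center"): print(d["conf"],d["bbox"],unproj(c,[(d["bbox"][0]+d["bbox"][2])/2,(d["bbox"][1]+d["bbox"][3])/2],[.03]))
E
```

```text
time: 1.05
position: [0.2786, -0.4724, 0.2441]
tool_rot: [0.982, 0.19, 0.0, -0.001]
ft_force: [0.8, 1.1, 0.1]
grip_width: 0.0869
grip_force: 0.0
time: 1.3
position: [0.3229, -0.3677, 0.2445]
tool_rot: [0.982, 0.191, 0.0, -0.001]
ft_force: [0.6, 0.5, -0.2]
grip_width: 0.0868
grip_force: 0.0
time: 1.55
position: [0.367, -0.2639, 0.2447]
tool_rot: [0.982, 0.191, 0.0, -0.001]
ft_force: [0.8, -0.4, -0.8]
grip_width: 0.0873
grip_force: 0.0
time: 1.8
position: [0.4113, -0.16, 0.2448]
tool_rot: [0.982, 0.191, 0.0, -0.0]
ft_force: [-0.5, 0.4, -0.3]
grip_width: 0.0871
grip_force: 0.0
time: 2.05
position: [0.4559, -0.056, 0.2449]
tool_rot: [0.982, 0.191, 0.001, -0.0]
ft_force: [-0.2, -0.1, 0.4]
grip_width: 0.0871
grip_force: 0.0
time: 2.3
position: [0.5004, 0.0483, 0.2449]
tool_rot: [0.982, 0.191, 0.001, -0.0]
ft_force: [0.7, -1.1, -0.0]
grip_width: 0.0869
grip_force: 0.0
time: 2.72
position: [0.5438, 0.1509, 0.2444]
tool_rot: [0.981, 0.192, 0.0, 0.0]
ft_force: [-0.3, 0.1, -0.5]
grip_width: 0.0869
grip_force: 0.0
2.7167 [0.54381269 0.15091043 0.2444    ] 71.60667822473422 cam in tool [ 0.08030208  0.00230574 -0.14081641] [[-0.002, -0.954, -0.298], [1.0, -0.002, -0.001], [0.001, -0.298, 0.954]]
0.82 [313.8, 201.0, 385.7, 261.6] [[0.48359685 0.082116   0.03      ]]
0.7 [161.8, 209.1, 228.8, 256.9] [[0.40001245 0.28145867 0.03      ]]
0.68 [268.2, 110.1, 290.1, 200.3] [[0.54702837 0.20897261 0.03      ]]
```

View pics/w1.png

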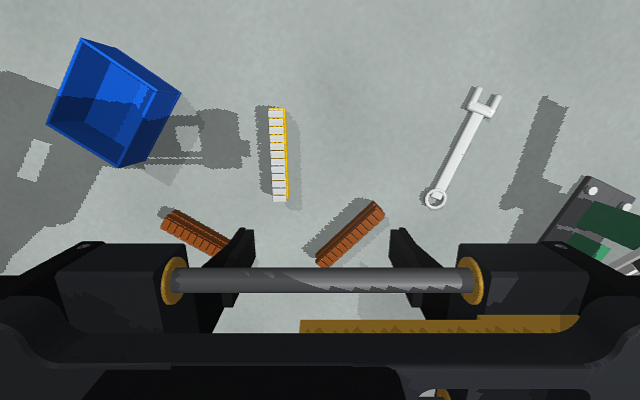

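The wrist picture shows the strip upright at (277,155), white heads with yellow bands. Two brown look-alikes are at (195,232) and (350,233). Only the one at (277,155) is yellow with steel heads, so it is the one to grasp.

```bash
python3 - <<'E'
from h import *
im=cv2.imread("pics/w1.png")[:,:,::-1].copy();c=get_calibration("wrist")
h=cv2.cvtColor(im,cv2.COLOR_RGB2HSV)
w=(h[...,2]>175)&(h[...,1]<60);w[:]&=True
m=np.zeros_like(w);m[100:210,258:300]=w[100:210,258:300]
m=cv2.morphologyEx(m.astype(np.uint8),cv2.MORPH_CLOSE,np.ones((5,5)))
rc=cv2.minAreaRect(big(m));b=cv2.boxPoints(rc);print(rc);P=unproj(c,b,[.036]*4)
e=[P[1]-P[0],P[2]-P[1]];print([np.linalg.norm(x) for x in e]);l=max(e,key=np.linalg.norm);a=np.arctan2(l[1],l[0])%np.pi
print("centre heads",P.mean(0),"ang",np.degrees(a))
y=big(mask(im,"yellow"),(258,95,300,210));print("yellow bbox",y.min(0),y.max(0), unproj(c,[y.min(0),y.max(0)],[.018]*2))
o=get_obs();r=R.from_quat(o["tool_rot"]);tx=r.apply([1,0,0]);print("toolx ang",np.degrees(np.arctan2(tx[1],tx[0])))
E
```

```text
((278.5, 154.5), (109.0, 41.0), 90.0)
[np.float64(0.048797894127598704), np.float64(0.1379069373434408)]
centre heads [0.54474638 0.20741014 0.036     ] ang 20.56879211340896
yellow bbox [269. 108.] [288. 199.] [[0.59591524 0.24086266 0.018     ]
 [0.49136189 0.17755567 0.018     ]]
toolx ang 21.998487993472903
```

```bash
python3 - <<'E'
from h import *
im=cv2.imread("pics/w1.png")[:,:,::-1].copy();c=get_calibration("wrist")
print(im[155,255:300].tolist())
v=im.min(2).astype(int)
for t in(185,200,215):
    m=np.zeros((400,640),np.uint8);m[100:210,258:300]=(v>t)[100:210,258:300];m=cv2.morphologyEx(m,cv2.MORPH_CLOSE,np.ones((5,5)))
    rc=cv2.minAreaRect(big(m));b=cv2.boxPoints(rc);P=unproj(c,b,[.036]*4)
    e=[P[1]-P[0],P[2]-P[1]];l=max(e,key=np.linalg.norm)
    print(t,rc,[round(float(np.linalg.norm(x)),4) for x in e],P.mean(0),np.degrees(np.arctan2(l[1],l[0])%np.pi))
E
```

```text
[[164, 173, 168], [165, 174, 170], [168, 177, 172], [122, 129, 124], [108, 114, 111], [110, 115, 113], [111, 116, 114], [109, 116, 114], [111, 117, 115], [111, 116, 114], [110, 115, 115], [110, 115, 114], [109, 115, 112], [107, 114, 111], [104, 111, 107], [137, 142, 141], [200, 205, 203], [209, 213, 211], [206, 209, 207], [205, 210, 208], [204, 210, 209], [205, 210, 209], [206, 210, 208], [206, 210, 209], [206, 209, 209], [206, 211, 209], [206, 211, 210], [205, 212, 211], [207, 213, 218], [195, 190, 160], [201, 166, 54], [230, 185, 0], [183, 159, 71], [149, 155, 147], [148, 158, 157], [151, 159, 156], [151, 158, 154], [151, 159, 155], [151, 158, 154], [151, 158, 155], [152, 161, 157], [153, 162, 159], [151, 158, 155], [150, 157, 155], [149, 157, 155]]
185 ((276.6996765136719, 155.49200439453125), (89.60834503173828, 14.148685455322266), 87.70938873291016) [0.0171, 0.1133] [0.5439905  0.20944128 0.036     ] 21.917892252491484
200 ((276.779541015625, 155.4888153076172), (89.60834503173828, 13.988813400268555), 87.70938873291016) [0.0169, 0.1133] [0.54403215 0.20934892 0.036     ] 21.917892252491484
215 ((277.5, 163.5), (9.0, 11.0), 90.0) [0.0139, 0.0116] [0.53724499 0.20612862 0.036     ] 111.97412503382876
```

```bash

python3 -m inch '[0.53,-0.68,1,0,0,0,0.53,-0.68,1,0,0,0,0.53,-0.68,1,0,0,0]' 55
python3 -m inch '[0,0,1,0,0,0,0,0,1,0,0,0,0,0,1,0,0,0]' 
python3 -m inch '[0,0,0.3,0,0,0,0,0,0.59,0,0,0,0,0,0.59,0,0,0,0,0,0.59,0,0,0]' 
python3 -m inch '[0,0,0,0,0,0,0,0,0,0,0,0,0,0,0,0,0,0,0,0,0,0,0,0,0,0,0,0,0,0]' 5 45
python3 - <<'E'
from h import *
print(get_obs()["time"],get_obs()["position"])
E
```

```text
time: 3.07
position: [0.5616, 0.2155, 0.1622]
tool_rot: [0.982, 0.19, -0.001, -0.0]
ft_force: [-1.1, -0.5, -0.5]
grip_width: 0.0742
grip_force: 0.0
time: 3.32
position: [0.5565, 0.2131, 0.0767]
tool_rot: [0.982, 0.19, -0.009, 0.0]
ft_force: [-1.6, -0.5, -0.5]
grip_width: 0.0583
grip_force: 0.0
time: 3.65
position: [0.5625, 0.2146, 0.0384]
tool_rot: [0.982, 0.19, -0.0, 0.0]
ft_force: [0.4, -0.5, 0.6]
grip_width: 0.055
grip_force: 0.0
time: 4.07
position: [0.563, 0.2159, 0.0383]
tool_rot: [0.982, 0.191, 0.001, -0.0]
ft_force: [-0.2, -0.5, 1.0]
grip_width: 0.0292
grip_force: 0.0
4.0667 [0.56299996 0.21590936 0.03834879]
```

```bash

python3 -m inch '[0,0,0,0,0,0,0,0,0,0,0,0,0,0,0,0,0,0,0,0,0,0,0,0,0,0,0,0,0,0]' 5 45
python3 -m inch '[0,0,-0.3,0,0,0,0,0,-0.8,0,0,0,0,0,-1,0,0,0,0,0,-1,0,0,0]'
python3 -m inch '[-0.78,0.98,-0.5,0,0,0,-0.78,0.98,-0.5,0,0,0,-0.78,0.98,-0.5,0,0,0]'
python3 -m inch '[-0.78,0.98,-0.5,0,0,0,-0.78,0.98,-0.5,0,0,0,-0.78,0.98,-0.5,0,0,0]'
python3 -m inch '[-0.78,0.98,-0.5,0,0,0,-0.78,0.98,-0.5,0,0,0,-0.78,0.98,-0.5,0,0,0]'
python3 -m inch '[-0.78,0.3,-0.5,0,0,0.267,-0.78,0.3,-0.5,0,0,0.267,-0.78,0.3,-0.5,0,0,0.267,-0.78,0.3,-0.5,0,0,0.267,-0.78,0.3,-0.5,0,0,0.267,-0.78,0.3,-0.5,0,0,0.267]'
python3 - <<'E'
from h import *
o=get_obs();im=camera("wrist");c=get_calibration("wrist");cv2.imwrite("pics/w2.png",im[:,:,::-1]);np.save("w2T.npy",c["T"])
print(o["time"],o["position"],o["tool_rot"])
E
```

```text
time: 4.48
position: [0.5625, 0.2163, 0.0378]
tool_rot: [0.982, 0.191, 0.0, -0.0]
ft_force: [-0.5, 3.3, 5.8]
grip_width: 0.0177
grip_force: 45.0
time: 4.82
position: [0.5654, 0.2159, 0.1207]
tool_rot: [0.982, 0.191, 0.004, 0.0]
ft_force: [0.6, -0.1, -2.4]
grip_width: 0.0179
grip_force: 45.0
time: 5.07
position: [0.5316, 0.1172, 0.1561]
tool_rot: [0.982, 0.191, -0.002, 0.001]
ft_force: [0.4, -0.0, -3.0]
grip_width: 0.0178
grip_force: 45.0
time: 5.32
position: [0.5035, 0.0207, 0.1965]
tool_rot: [0.982, 0.19, -0.002, 0.0]
ft_force: [-0.1, -0.5, -1.9]
grip_width: 0.0176
grip_force: 45.0
time: 5.57
position: [0.4755, -0.0755, 0.2367]
tool_rot: [0.982, 0.19, -0.001, 0.0]
ft_force: [0.3, -0.6, -1.9]
grip_width: 0.0175
grip_force: 45.0
time: 6.07
position: [0.4273, -0.1179, 0.2759]
tool_rot: [1.0, -0.017, -0.002, -0.001]
ft_force: [0.0, 0.9, -3.0]
grip_width: 0.0175
grip_force: 45.0
6.0667 [ 0.4272692  -0.11793109  0.27588978] [ 9.99849238e-01 -1.72857714e-02 -1.52757331e-03 -6.08968417e-04]
```

View pics/w2.png

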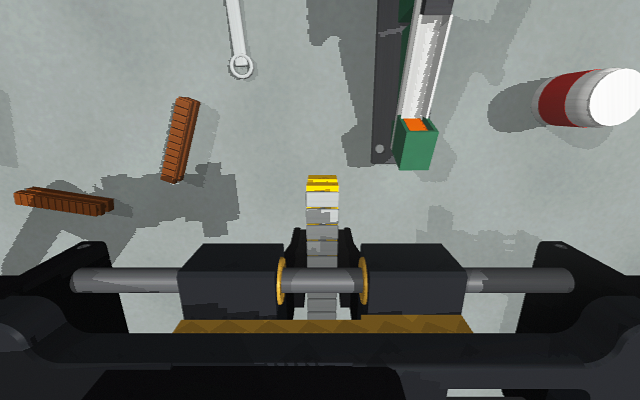

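The strip is held straight, tail at (322,185). The hood shows at (415,145), the follower (orange) at (414,124), the can at (590,100). I'll move closer and measure the magazine once.

```bash

python3 -m inch '[0.7,0.45,0,0,0,0,0.7,0.45,0,0,0,0,0.7,0.45,0,0,0,0,0.7,0.45,0,0,0,0,0.7,0.45,0,0,0,0]'
python3 - <<'E'
from h import *
o=get_obs();im=camera("wrist");c=get_calibration("wrist");cv2.imwrite("pics/w3.png",im[:,:,::-1]);np.savez("w3.npz",**c)
cv2.imwrite("pics/w3c.png",cv2.resize(im[0:270,280:500,::-1],None,fx=2.2,fy=2.2,interpolation=cv2.INTER_CUBIC))
print(o["time"],o["position"],o["tool_rot"])
E
```

```text
time: 6.53
position: [0.4821, -0.1551, 0.2761]
tool_rot: [1.0, -0.017, -0.002, -0.001]
ft_force: [-0.7, -0.6, -3.6]
grip_width: 0.0172
grip_force: 45.0
6.5333 [ 0.48205209 -0.1550839   0.27608379] [ 9.99852712e-01 -1.70579878e-02 -1.67187123e-03 -8.86069574e-04]
```

View pics/w3c.png

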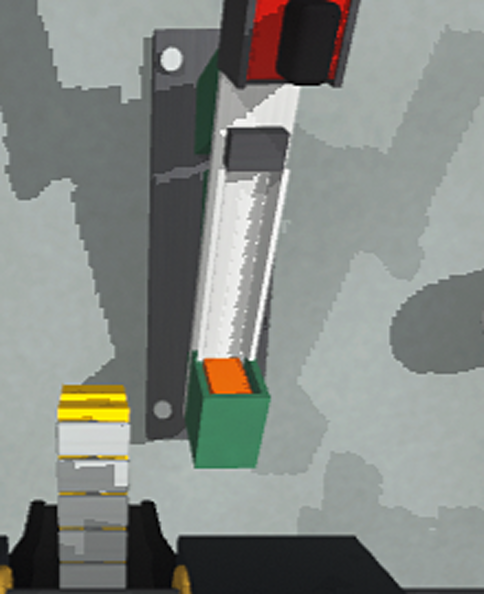

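The crop shows the hood's top face (crop corners 201,396 / 270,396 / 195,467 / 257,467), the orange follower in its mouth, the stop at (258,148) and the rail's low end near (293,81). I'll fit the pose from these.

```bash
python3 - <<'E'
from h import *
c=dict(np.load("w3.npz"))
g=np.array([[201,396],[270,396],[195,467],[257,467],[293,81]])/2.2+[280,0]
M=np.array([[-46,18,48],[-46,-18,48],[-97,18,48],[-97,-18,48],[109,0,42]])/1e3
def f(p,n):
    Rc,t=chan(*p);return (proj(c,Rc.apply(M[:n])+t)-g[:n]).ravel()
for n in(4,5):
    s=least_squares(f,[.542,-.23,-.03],args=(n,),x_scale=[.01,.01,.01]);print(n,s.x[:2],np.degrees(s.x[2]),np.round(s.fun,1))
Rc,t=chan(*s.x)
q=(proj(c,Rc.apply(np.array([[60,13,14],[60,-13,14],[60,10.5,0],[111,0,70],[-50,11,40],[-50,-11,40],[60,10.5,0],[60,13.5,12],[0,13.5,12],[-46,13.5,12],[60,-13.5,12],[0,-13.5,12],[-46,-13.5,12]])/1e3)+t)-[280,0])*2.2;print(np.round(q).tolist())
v=cv2.imread("pics/w3c.png")
for p in np.r_[q,(proj(c,Rc.apply(M)+t)-[280,0])*2.2]: cv2.circle(v,tuple(int(a) for a in p),3,(255,0,255),-1)
cv2.imwrite("pics/w3d.png",v)
o=get_obs();r=R.from_quat(o["tool_rot"]);tx=r.apply([1,0,0]);print("tool x yaw",np.degrees(np.arctan2(tx[1],tx[0])))
# tail of strip lateral, tool frame
hl=unproj
E
```

```text
4 [ 0.54199234 -0.23375907] -0.389093132059967 [ 0.7  0.6 -0.1 -0.2 -0.1  0.1 -0.5 -0.6]
5 [ 0.53873322 -0.23568762] -1.5683776739096886 [ 1.2  2.9  0.3  2.7 -0.4  2.2 -0.8  2.  -0.3 -5.7]
[[229.0, 178.0], [284.0, 178.0], [229.0, 169.0], [314.0, 76.0], [213.0, 400.0], [253.0, 399.0], [229.0, 169.0], [227.0, 177.0], [212.0, 293.0], [203.0, 366.0], [284.0, 176.0], [262.0, 293.0], [249.0, 365.0]]
tool x yaw -1.9670585529801203
```

View pics/w3d.png

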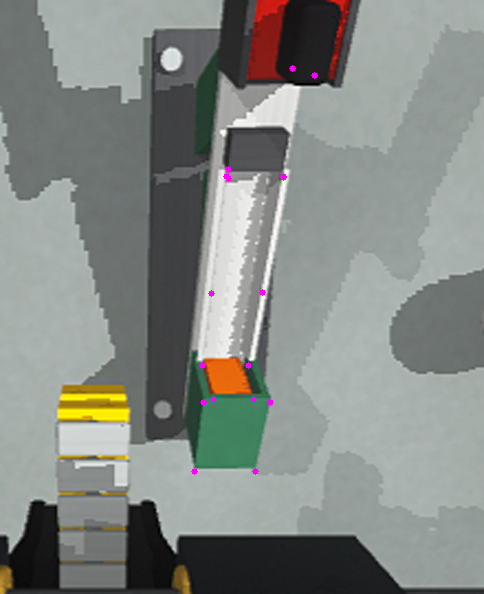

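```bash
python3 - <<'E'
from h import *
c=dict(np.load("w3.npz"));ct=get_calibration("top")
g=np.array([[201,396],[270,396],[195,467],[257,467],[258,169],[303,80]])/2.2+[280,0]
M=np.array([[-46,18,48],[-46,-18,48],[-97,18,48],[-97,-18,48],[60,0,14],[111,0,57]])/1e3
def f(p):
    Rc,t=chan(*p);r=proj(c,Rc.apply(M)+t)-g;r[5,1]=0;return r.ravel()
s=least_squares(f,[.542,-.23,-.03],x_scale=[.01,.01,.01]);print(s.x[:2],np.degrees(s.x[2]),np.round(s.fun.reshape(-1,2),1).tolist())
a=unproj(ct,[409.49,111.75],[.2139])[0];b=unproj(ct,[406.62,163.26],[.162])[0];d=a-b;print("rail top-cam",a,b,np.degrees(np.arctan2(d[1],d[0])))
# strip tail head corners in wrist image -> tool frame
im=cv2.imread("pics/w3.png")[:,:,::-1].copy();y=big(mask(im,"yellow"),(295,160,345,210));print(y.min(0),y.max(0))
E
```

```text
[ 0.54216753 -0.23549113] -1.4848158123958093 [[1.2, 0.2], [0.4, -0.1], [-0.4, -0.3], [-0.7, -0.5], [-0.9, 0.5], [0.4, 0.0]]
rail top-cam [ 0.76644366 -0.23839482  0.2139    ] [ 0.61985945 -0.23260366  0.162     ] -2.262431430377113
[306. 175.] [338. 191.]
```

```bash
cat > w.py <<'E'
from h import *
P=[.542,-.235,np.radians(-1.6)]
GX,GZ=.080,.0383   # TCP in the strip, from its nose bottom edge
def tgt(xn,zn,th,y=0):
    Rc,t=chan(*P);A=R.from_euler("y",-np.radians(th))
    p=np.array([xn,y,zn])/1e3+A.apply([GX,0,GZ]);return Rc.apply(p)+t,Rc*A*R.from_euler("x",np.pi)
def chanpose(): # measured TCP -> strip nose in channel, tilt
    o=get_obs();Rc,t=chan(*P);Rs=Rc.inv()*R.from_quat(o["tool_rot"])*R.from_euler("x",np.pi)
    n=Rc.inv().apply(o["position"]-t)-Rs.apply([GX,0,GZ]);F=Rc.inv().apply(o["ft_force"])
    return np.round(o["time"],2),np.round(n*1e3,1),np.round(Rs.as_euler("zyx",degrees=True),1),"F",np.round(F,1)
E
python3 - <<'E'
from w import *
c=dict(np.load("w3.npz"));o=get_obs();r=R.from_quat(o["tool_rot"])
Tt=c["T"].copy();Tt[:3,:3]=r.inv().as_matrix()@c["T"][:3,:3];Tt[:3,3]=r.inv().apply(c["T"][:3,3]-o["position"]);c2=dict(c,T=Tt)
print("cx",c["cx"],"tail heads in tool",unproj(c2,[[306,191],[338,191]],[.0023]*2))
print(chanpose())
for a in((-30,60,11),(-30,1.8,11)):
    p,Rt=tgt(*a);print(a,p,rows(p,Rt))
E
```

```text
cx 321.72867389334215 tail heads in tool [[ 0.04019303 -0.0070684   0.0023    ]
 [ 0.04018594  0.01014895  0.0023    ]]
(np.float64(6.58), array([-69.9,  79. , 207.5]), array([-0.4, 22.2,  0.1]), 'F', array([-1.4,  0. , -2.8]))
(-30, 60, 11) [ 0.53794364 -0.2348867   0.19208504] (array([0.739, 0.977, 1.049]), array([ 0.   ,  0.369, -0.004]))
(-30, 1.8, 11) [ 0.55973724 -0.23549545  0.13812294] (array([1.013, 0.976, 1.723]), array([ 0.   ,  0.369, -0.004]))
```

```bash
sed -i 's/^P=.*/P=[.542,-.232,np.radians(-1.8)]/' w.py
python3 - <<'E'
from w import *
for a in((-30,60,11),):
    p,Rt=tgt(*a);print(a,p,rows(p,Rt))
E
```

```text
(-30, 60, 11) [ 0.53794406 -0.23187254  0.19208504] (array([0.738, 0.939, 1.049]), array([-0.   ,  0.369, -0.002]))
```

```bash

python3 -m inch '[0.3,0.94,0.3,0,0.1,0,0.5,0.94,0.5,0,0.2,0,0.74,0.94,0.8,0,0.3,0,0.74,0.94,1,0,0.369,0,0.74,0.94,1,0,0.369,0,0.74,0.94,1,0,0.369,0,0.74,0.94,1,0,0.369,0]'
python3 - <<'E'
from w import *
print(chanpose())
for a in((-30,15,11),(-30,1.8,11)):
    p,Rt=tgt(*a);print(a,rows(p,Rt))
o=get_obs();im=camera("wrist");c=get_calibration("wrist");np.savez("w4.npz",**c)
Rc,t=chan(*P);v=im[:,:,::-1].copy()
M=np.array([[-46,18,48],[-46,-18,48],[-97,18,48],[-97,-18,48],[60,0,14],[60,13.5,12],[60,-13.5,12],[0,13.5,12],[0,-13.5,12],[100,0,46]])/1e3
for p in proj(c,Rc.apply(M)+t): cv2.circle(v,tuple(int(a) for a in p),2,(255,0,255),-1)
cv2.imwrite("pics/w4.png",cv2.resize(v[0:300,180:480],None,fx=2,fy=2))
E
```

```text
time: 7.17
position: [0.5368, -0.2315, 0.1954]
tool_rot: [0.959, -0.018, 0.284, 0.004]
ft_force: [-0.7, 0.9, -2.9]
grip_width: 0.0175
grip_force: 45.0
(np.float64(7.17), array([-29.8,   0.8,  63.4]), array([ -0.3, -11.1,  -0. ]), 'F', array([-1.8,  0.9, -2.4]))
(-30, 15, 11) (array([-0.118,  0.005,  0.595]), array([ 0.   , -0.001, -0.003]))
(-30, 1.8, 11) (array([-0.15 ,  0.005,  0.756]), array([ 0.   , -0.001, -0.003]))
```

View pics/w4.png

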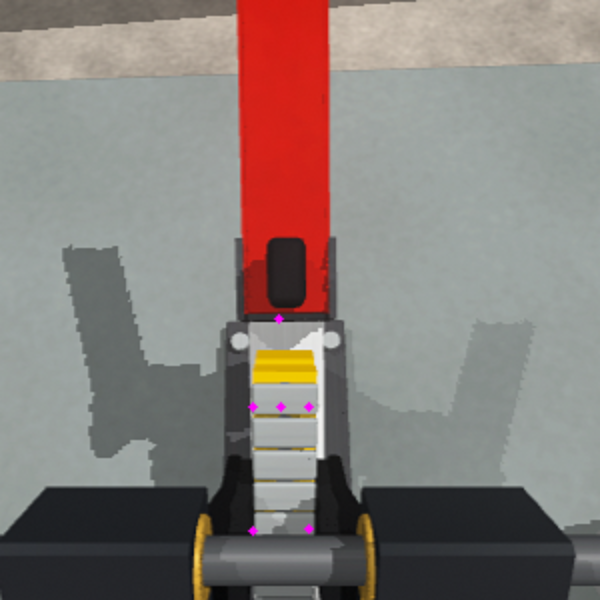

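The strip (crop column 285) lines up with the guide, rail and knob (column 286), and the guide's edge matches the prediction. I'll lower it now.

```bash

python3 -m inch '[-0.06,0,0.3,0,0,0,-0.1,0,0.5,0,0,0,-0.13,0,0.64,0,0,0,-0.14,0,0.7,0,0,0,-0.145,0,0.73,0,0,0,-0.15,0,0.755,0,0,0,-0.15,0,0.755,0,0,0,-0.15,0,0.755,0,0,0]'
python3 - <<'E'
from w import *
print(chanpose())
for a in((-50,1.8,11),(-65,1.8,11)):
    p,Rt=tgt(*a);print(a,rows(p,Rt))
E
```

```text
time: 7.88
position: [0.5625, -0.2341, 0.141]
tool_rot: [0.958, -0.017, 0.286, 0.005]
ft_force: [0.7, -0.9, -3.1]
grip_width: 0.0173
grip_force: 45.0
(np.float64(7.88), array([-26.1,  -1.3,   3. ]), array([ -0.2, -11.3,  -0.2]), 'F', array([-0.5, -0.8, -3.2]))
(-50, 1.8, 11) (array([-0.294, -0.017, -0.039]), array([ 0.002, -0.003, -0.002]))
(-65, 1.8, 11) (array([-0.478, -0.017, -0.075]), array([ 0.002, -0.003, -0.002]))
```

```bash

python3 -m inch '[-0.08,0,-0.005,0,0,0,-0.15,0,-0.015,0,0,0,-0.22,0,-0.025,0,0,0,-0.29,0,-0.038,0,0,0,-0.29,0,-0.038,0,0,0,-0.29,0,-0.038,0,0,0,-0.29,0,-0.038,0,0,0]'
python3 - <<'E'
from w import *
print(chanpose())
for a in((-65,1.8,11),):
    p,Rt=tgt(*a);print(a,rows(p,Rt))
E
```

```text
time: 8.47
position: [0.5423, -0.2337, 0.1311]
tool_rot: [0.958, -0.017, 0.287, 0.005]
ft_force: [2.3, 1.2, -0.1]
grip_width: 0.0178
grip_force: 45.0
(np.float64(8.47), array([-48.5,  -1.6,   1.4]), array([ -0.2, -11.3,  -0.2]), 'F', array([ 2.1,  1.3, -1. ]))
(-65, 1.8, 11) (array([-0.199, -0.021, -0.039]), array([ 0.002, -0.004, -0.002]))
```

```bash

python3 -m inch '[-0.05,0,-0.01,0,0,0,-0.1,0,-0.02,0,0,0,-0.15,0,-0.03,0,0,0,-0.2,0,-0.04,0,0,0,-0.2,0,-0.04,0,0,0,-0.2,0,-0.04,0,0,0,-0.2,0,-0.04,0,0,0]'
python3 - <<'E'
from w import *
print(chanpose())
for a in((-65,1.8,7),(-65,1,3.5),(-65,0.5,0)):
    p,Rt=tgt(*a);print(a,rows(p,Rt))
E
```

```text
time: 9.05
position: [0.5281, -0.2334, 0.1255]
tool_rot: [0.958, -0.017, 0.288, 0.005]
ft_force: [3.9, 0.7, 1.5]
grip_width: 0.0176
grip_force: 45.0
(np.float64(9.05), array([-63.6,  -1.8,   1.3]), array([ -0.2, -11.5,  -0.2]), 'F', array([ 4.1,  0.8, -0. ]))
(-65, 1.8, 7) (array([ 0.018, -0.024,  0.07 ]), array([ 0.002, -0.049, -0.002]))
(-65, 1, 3.5) (array([ 0.038, -0.024,  0.144]), array([ 0.002, -0.088, -0.002]))
(-65, 0.5, 0) (array([ 0.056, -0.024,  0.215]), array([ 0.002, -0.127, -0.002]))
```

```bash

python3 -m inch '[-0.02,0,0.01,0,-0.01,0,-0.02,0,0.03,0,-0.025,0,-0.015,0,0.05,0,-0.037,0,-0.01,0,0.07,0,-0.049,0,0,0,0.105,0,-0.068,0,0.01,0,0.14,0,-0.088,0,0.01,0,0.14,0,-0.088,0,0.01,0,0.14,0,-0.088,0]'
python3 - <<'E'
from w import *
print(chanpose())
for a in((-67,0.5,0),(-67,-1,0),(-62,0,0)):
    p,Rt=tgt(*a);print(a,rows(p,Rt))
E
```

```text
time: 9.72
position: [0.5353, -0.234, 0.1166]
tool_rot: [0.975, -0.017, 0.221, 0.005]
ft_force: [5.4, -0.5, 1.8]
grip_width: 0.0176
grip_force: 45.0
(np.float64(9.72), array([-66.9,  -2.2,   0.7]), array([-0.1, -3.5, -0.3]), 'F', array([ 5.6, -0.3, -0.4]))
(-67, 0.5, 0) (array([ 0.026, -0.028,  0.064]), array([ 0.003, -0.039, -0.001]))
(-67, -1, 0) (array([ 0.025, -0.028,  0.083]), array([ 0.003, -0.039, -0.001]))
(-62, 0, 0) (array([ 0.088, -0.028,  0.074]), array([ 0.003, -0.039, -0.001]))
```

```bash

python3 -m inch '[0.006,0,0.016,0,-0.01,0,0.012,0,0.032,0,-0.02,0,0.018,0,0.048,0,-0.03,0,0.025,0,0.064,0,-0.039,0,0.025,0,0.07,0,-0.039,0,0.025,0,0.07,0,-0.039,0,0.025,0,0.07,0,-0.039,0]'
python3 - <<'E'
from w import *
print(chanpose())
E
```

```text
time: 10.3
position: [0.5383, -0.2342, 0.1118]
tool_rot: [0.982, -0.017, 0.19, 0.005]
ft_force: [4.3, -1.0, 1.8]
grip_width: 0.0181
grip_force: 45.0
(np.float64(10.3), array([-68.5,  -2.3,   0. ]), array([-0.2,  0.1, -0.3]), 'F', array([ 4.7, -0.8,  0. ]))
```

```bash

python3 -m inch '[0,0,0.01,0,0,0,0,0,0.02,0,0,0,0,0,0.02,0,0,0,0,0,0.02,0,0,0]'
python3 - <<'E'
from w import *
print(chanpose())
E
python3 -m inch '[0.02,0,0,0,0,0,0.04,0,0,0,0,0,0.06,0,0,0,0,0,0.06,0,0,0,0,0,0.06,0,0,0,0,0]'
python3 - <<'E'
from w import *
print(chanpose())
E
```

```text
time: 10.63
position: [0.5382, -0.2342, 0.111]
tool_rot: [0.982, -0.018, 0.19, 0.005]
ft_force: [0.5, -0.9, 10.4]
grip_width: 0.0178
grip_force: 45.0
(np.float64(10.63), array([-68.9,  -2.1,  -0.7]), array([-0.2,  0.1, -0.2]), 'F', array([ 4.4, -0.8,  9.5]))
time: 11.05
position: [0.5397, -0.2337, 0.1115]
tool_rot: [0.982, -0.017, 0.188, 0.004]
ft_force: [-8.9, -1.8, 13.1]
grip_width: 0.0175
grip_force: 45.0
(np.float64(11.05), array([-67.5,  -1.7,  -0.3]), array([-0.2,  0.3, -0.2]), 'F', array([-3.3, -2.1, 15.4]))
```

```bash

python3 -m inch '[0,0,-0.01,0,0,0,0,0,-0.01,0,0,0,0,0,-0.01,0,0,0]'
python3 - <<'E'
from w import *
print(chanpose());im=camera("wrist");c=get_calibration("wrist");np.savez("w5.npz",**c);cv2.imwrite("pics/w5.png",im[:,:,::-1])
cv2.imwrite("pics/w5c.png",cv2.resize(im[60:280,230:420,::-1],None,fx=2.7,fy=2.7,interpolation=cv2.INTER_CUBIC))
E
```

```text
time: 11.3
position: [0.5412, -0.2342, 0.1122]
tool_rot: [0.982, -0.018, 0.189, 0.004]
ft_force: [-3.9, -2.9, 8.2]
grip_width: 0.0177
grip_force: 45.0
(np.float64(11.3), array([-65.7,  -2. ,  -0.5]), array([-0.2,  0.2, -0.2]), 'F', array([-0.5, -3. ,  9. ]))
```

View pics/w5c.png

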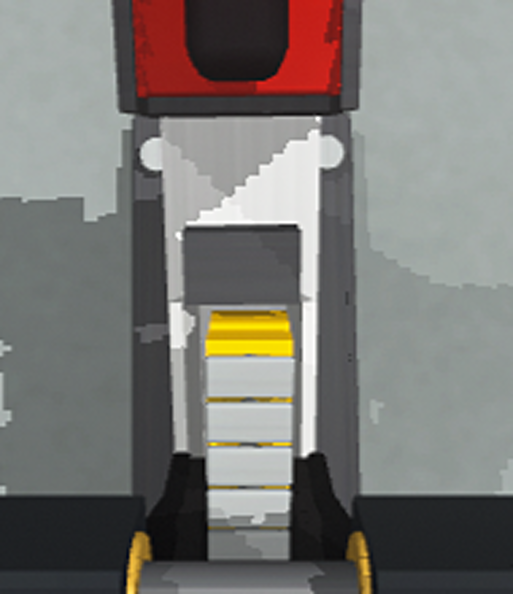

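The strip lies in the channel, centred, its tail (crop 250,335) just inside the stop face with a small gap. I'll slide it up a little and release.

```bash

python3 -m inch '[0.02,0,-0.005,0,0,0,0.04,0,-0.005,0,0,0,0.04,0,-0.005,0,0,0]'
python3 - <<'E'
from w import *
print(chanpose())
E
python3 -m inch '[0,0,-0.01,0,0,0,0,0,-0.01,0,0,0,0,0,-0.01,0,0,0,0,0,-0.01,0,0,0,0,0,-0.01,0,0,0,0,0,-0.01,0,0,0,0,0,-0.01,0,0,0,0,0,-0.01,0,0,0]' 45
python3 - <<'E'
from w import *
print(chanpose());im=camera("wrist");cv2.imwrite("pics/w6.png",im[:,:,::-1])
for n in("w5","w6"):
    y=big(mask(cv2.imread(f"pics/{n}.png")[:,:,::-1].copy(),"yellow"),(290,160,350,200));print(y.min(0),y.max(0))
E
```

```text
time: 11.6
position: [0.5445, -0.2339, 0.1135]
tool_rot: [0.982, -0.017, 0.189, 0.004]
ft_force: [-3.2, -3.0, 4.6]
grip_width: 0.0176
grip_force: 45.0
(np.float64(11.6), array([-62.3,  -1.7,  -0.4]), array([-0.2,  0.2, -0.1]), 'F', array([-1.2, -3.1,  5.5]))
time: 12.27
position: [0.5444, -0.2333, 0.1141]
tool_rot: [0.982, -0.017, 0.189, 0.003]
ft_force: [0.7, 0.2, -0.3]
grip_width: 0.0448
grip_force: 0.0
(np.float64(12.27), array([-62.1,  -1. ,   0.1]), array([-0.2,  0.2, -0.1]), 'F', array([ 0.5,  0.2, -0.5]))
[306. 175.] [338. 191.]
[306. 178.] [338. 190.]
```

```bash

python3 -m inch '[0,0,-0.2,0,0,0,0,0,-0.6,0,0,0,0,0,-1,0,0,0,0,0,-1,0,0,0,0,0,-1,0,0,0,0,0,-1,0,0,0]' 60
python3 - <<'E'
from w import *
print(chanpose());im=camera("wrist");c=get_calibration("wrist");np.savez("w7.npz",**c);cv2.imwrite("pics/w7.png",im[:,:,::-1])
cv2.imwrite("pics/w7c.png",cv2.resize(im[20:280,220:420,::-1],None,fx=2.3,fy=2.3,interpolation=cv2.INTER_CUBIC))
Rc,t=chan(*P);Rt=Rc*R.from_euler("x",np.pi)
for l in((123,0,115),(123,0,71)): print(l,rows(Rc.apply(np.array(l)/1e3)+t,Rt))
E
```

```text
time: 12.82
position: [0.5147, -0.2324, 0.1885]
tool_rot: [0.982, -0.018, 0.189, 0.003]
ft_force: [-0.6, 0.3, -0.5]
grip_width: 0.0598
grip_force: 0.0
(np.float64(12.82), array([-61.7,  -1. ,  80.2]), array([-0.2,  0.2, -0.1]), 'F', array([-0.8,  0.3, -0.3]))
(123, 0, 115) (array([ 1.313, -0.017,  0.027]), array([ 0.   ,  0.003, -0.003]))
(123, 0, 71) (array([ 1.315, -0.018,  0.577]), array([ 0.   ,  0.003, -0.003]))
```

View pics/w7c.png

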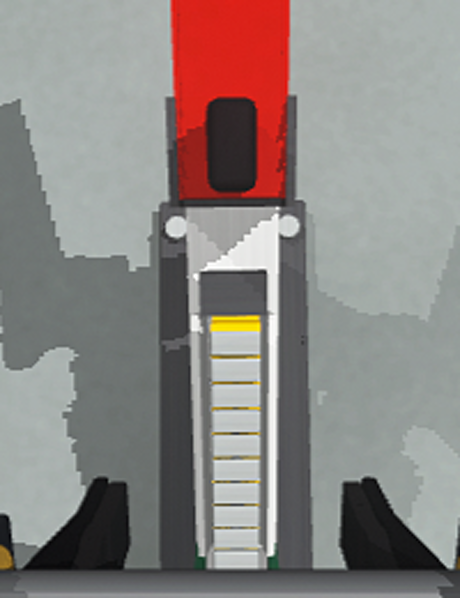

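The strip lies straight and level in the channel, its tail (crop 236,320) against the stop. The knob is at crop (231,143), so I'll go there.

```bash

python3 -m inch '[0.4,-0.01,0,0,0,0,0.8,-0.01,0,0,0,0,1,-0.02,0,0,0,0]'
python3 -m inch '[0.32,0,0.03,0,0,0,0.32,0,0.03,0,0,0,0.32,0,0.03,0,0,0,0.32,0,0.03,0,0,0]'
python3 -m inch '[0,0,0.2,0,0,0,0,0,0.4,0,0,0,0,0,0.55,0,0,0,0,0,0.55,0,0,0,0,0,0.55,0,0,0]' 40
python3 - <<'E'
from w import *
print(chanpose())
Rc,t=chan(*P);print(rows(Rc.apply([.123,0,.071])+t,Rc*R.from_euler("x",np.pi)))
E
python3 -m inch '[0,0,0,0,0,0,0,0,0,0,0,0,0,0,0,0,0,0,0,0,0,0,0,0,0,0,0,0,0,0,0,0,0,0,0,0,0,0,0,0,0,0,0,0,0,0,0,0]' 5 20
```

```text
time: 13.12
position: [0.5923, -0.2343, 0.2184]
tool_rot: [0.982, -0.018, 0.19, 0.004]
ft_force: [0.8, -1.1, -0.1]
grip_width: 0.0602
grip_force: 0.0
time: 13.45
position: [0.6127, -0.2333, 0.2233]
tool_rot: [0.982, -0.017, 0.187, 0.002]
ft_force: [0.2, 0.6, -0.2]
grip_width: 0.0598
grip_force: 0.0
time: 13.87
position: [0.6289, -0.2344, 0.1831]
tool_rot: [0.982, -0.018, 0.187, 0.002]
ft_force: [0.2, 0.5, 0.7]
grip_width: 0.0414
grip_force: 0.0
(np.float64(13.87), array([42. ,  0.7, 32.6]), array([-0.3,  0.4,  0. ]), 'F', array([0.4, 0.5, 0.6]))
(array([ 0.01 ,  0.004, -0.008]), array([-0.   ,  0.004, -0.003]))
time: 14.53
position: [0.6302, -0.2355, 0.1852]
tool_rot: [0.982, -0.017, 0.189, 0.004]
ft_force: [-1.8, -1.9, 2.9]
grip_width: 0.014
grip_force: 20.0
```

```bash

python3 -m inch '[-0.1,0,0,0,0,0,-0.25,0,0,0,0,0,-0.4,0,0,0,0,0,-0.55,0,0,0,0,0,-0.7,0,0,0,0,0,-0.85,0,0,0,0,0,-1,0,0,0,0,0,-1,0,0,0,0,0,-1,0,0,0,0,0]'
python3 - <<'E'
from w import *
print(chanpose())
Rc,t=chan(*P);print(rows(Rc.apply([-.032,0,.071])+t,Rc*R.from_euler("x",np.pi)))
E
```

```text
time: 15.28
position: [0.5547, -0.2336, 0.1547]
tool_rot: [0.982, -0.018, 0.189, 0.005]
ft_force: [-3.3, -5.2, 1.6]
grip_width: 0.0138
grip_force: 20.0
(np.float64(15.28), array([-37.3,  -1.1,  33.9]), array([-0.2,  0.2, -0.2]), 'F', array([-2.3, -5.3,  2.6]))
(array([-0.935, -0.011,  0.015]), array([ 0.003,  0.003, -0.003]))
```

```bash

python3 -m inch '[-0.1,0.005,0,0,0,0,-0.25,0.01,0,0,0,0,-0.4,0.01,0,0,0,0,-0.55,0.01,0,0,0,0,-0.7,0.01,0,0,0,0,-0.8,0.01,0,0,0,0,-0.88,0.01,0,0,0,0,-0.92,0.01,0,0,0,0,-0.92,0.01,0,0,0,0,-0.92,0.01,0,0,0,0]'
python3 - <<'E'
from w import *
print(chanpose())
E
python3 -m inch '[-0.02,0,0,0,0,0,-0.04,0,0,0,0,0,-0.05,0,0,0,0,0,-0.05,0,0,0,0,0]'
python3 - <<'E'
from w import *
print(chanpose())
E
```

```text
time: 16.12
position: [0.492, -0.2323, 0.1295]
tool_rot: [0.981, -0.018, 0.193, 0.004]
ft_force: [16.1, 2.0, -0.3]
grip_width: 0.0143
grip_force: 20.0
(np.float64(16.12), array([-104.7,   -1.6,   33.4]), array([-0.3, -0.2, -0.2]), 'F', array([14.7,  2.5, -6.3]))
time: 16.45
position: [0.4913, -0.2323, 0.1293]
tool_rot: [0.981, -0.018, 0.195, 0.004]
ft_force: [27.7, 6.3, 0.1]
grip_width: 0.0138
grip_force: 20.0
(np.float64(16.45), array([-105.2,   -1.6,   33.1]), array([-0.3, -0.5, -0.2]), 'F', array([ 25.5,   7.1, -10.2]))
```

```bash

python3 -m inch '[0.03,0,0.01,0,0,0,0.03,0,0.01,0,0,0,0.03,0,0.01,0,0,0]'
python3 - <<'E'
from w import *
print(chanpose());im=camera("wrist");c=get_calibration("wrist");np.savez("w8.npz",**c);cv2.imwrite("pics/w8.png",im[:,:,::-1])
# rail upper end in wrist picture: true channel x would be .115 shut
r=big(mask(im,"red"),(250,0,400,260));print(r.min(0),r.max(0))
Rc,t=chan(*P)
for x in(.115,.118,.121,.124,.132,.1): print(x,np.round(proj(c,Rc.apply([[x,0,.044]])+t),1))
s=camera("side");cv2.imwrite("pics/s8.png",s[:,:,::-1]);cs=get_calibration("side")
a=big(mask(s,"red"),(240,90,400,190));print("side red",a.min(0),a.max(0));print([np.round(proj(cs,Rc.apply([[x,y,.044]])+t),1).tolist() for x in(.115,.122,.132) for y in(.016,-.016)])
v=np.hstack([cv2.resize(im[0:260,220:420,::-1],(400,520)),cv2.resize(s[110:200,270:370,::-1],(400,360))[:360]]) if 0 else None
A=cv2.resize(im[0:260,220:420,::-1],(400,520));B=cv2.resize(s[105:235,270:370,::-1],(400,520),interpolation=cv2.INTER_CUBIC)
cv2.imwrite("pics/w8c.png",np.hstack([A,B]))
E
```

```text
time: 16.7
position: [0.4915, -0.2323, 0.1293]
tool_rot: [0.981, -0.018, 0.194, 0.005]
ft_force: [14.6, 4.0, 7.3]
grip_width: 0.0137
grip_force: 20.0
(np.float64(16.7), array([-105.1,   -1.7,   33.3]), array([-0.3, -0.3, -0.3]), 'F', array([16.1,  4.4,  1.3]))
[286.   0.] [351. 236.]
0.115 [[313.8  -6.3]]
0.118 [[313.7 -13. ]]
0.121 [[313.7 -19.8]]
0.124 [[313.6 -26.8]]
0.132 [[313.4 -45.7]]
0.1 [[314.2  26.3]]
side red [307. 138.] [345. 169.]
[[[306.2, 141.2]], [[310.9, 136.8]], [[304.5, 140.0]], [[309.3, 135.6]], [[302.1, 138.3]], [[306.9, 133.9]]]
```

View pics/w8c.png

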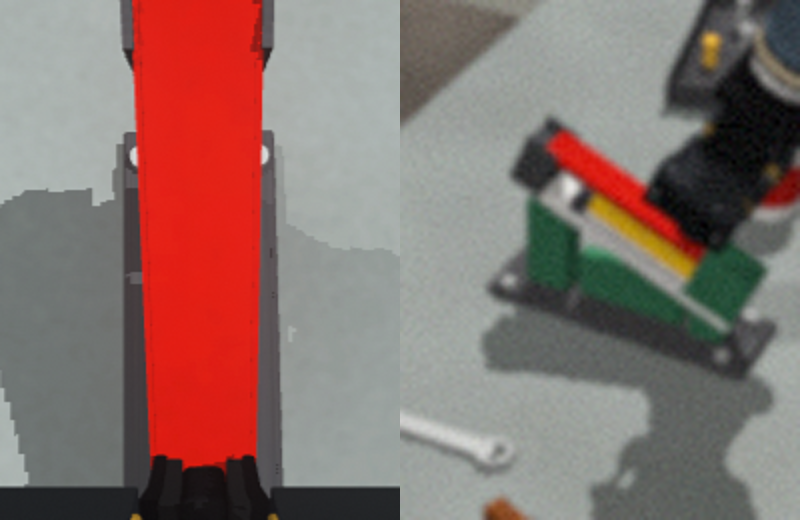

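Side half: the red rail reaches the hood at about (745,250), and the yellow strip lies below it. Travel read about 5 mm short, though. I'll let go, lift and measure the gap between rail and hood numerically.

```bash

python3 -m inch '[0.05,0,0,0,0,0,0.05,0,0,0,0,0,0.05,0,0,0,0,0,0.05,0,0,0,0,0,0.05,0,0,0,0,0]' 40
python3 -m inch '[0,0,-0.2,0,0,0,0,0,-0.6,0,0,0,0,0,-1,0,0,0,0,0,-1,0,0,0,0,0,-1,0,0,0]'
python3 -m inch '[-0.6,0,-0.8,0,0,0,-0.6,0,-0.8,0,0,0,-0.6,0,-0.8,0,0,0,-0.6,0,-0.8,0,0,0,-0.6,0,-0.8,0,0,0]'
python3 - <<'E'
from w import *
print(chanpose());im=camera("wrist");c=get_calibration("wrist");np.savez("w9.npz",**c);cv2.imwrite("pics/w9.png",im[:,:,::-1])
r=big(mask(im,"red"),(250,0,400,260));g=big(mask(im,"green"),(250,0,400,260))
print("red",r.min(0),r.max(0),"green",g.min(0),g.max(0))
Rc,t=chan(*P)
u=int((r.min(0)[0]+r.max(0)[0])/2)
R_,G_=mask(im,"red"),mask(im,"green")
for k in range(u-16,u+17,4): print(k,"red",np.flatnonzero(R_[:260,k])[[0,-1]] if R_[:260,k].any() else 0,"green",np.flatnonzero(G_[:260,k])[[0,-1]] if G_[:260,k].any() else 0)
M=np.array([[-46,0,48],[-97,0,48],[-46,0,44],[-41,0,44],[115,0,44],[120,0,44],[-20,0,44],[-44,0,70],[-20,0,70],[-39,0,70],[-15,0,70]])/1e3
print(np.round(np.c_[M*1e3,proj(c,Rc.apply(M)+t)],1).tolist())
E
```

```text
time: 17.22
position: [0.4891, -0.2301, 0.1271]
tool_rot: [0.982, -0.018, 0.188, 0.003]
ft_force: [-0.7, 0.3, -0.4]
grip_width: 0.0368
grip_force: 0.0
time: 17.63
position: [0.4601, -0.2301, 0.2033]
tool_rot: [0.982, -0.018, 0.19, 0.005]
ft_force: [0.1, -0.3, -0.0]
grip_width: 0.0397
grip_force: 0.0
time: 18.05
position: [0.3922, -0.2275, 0.243]
tool_rot: [0.982, -0.018, 0.189, 0.003]
ft_force: [0.1, -1.2, 0.4]
grip_width: 0.04
grip_force: 0.0
(np.float64(18.05), array([-155.1,    0.2,  176.7]), array([-0.3,  0.2, -0.1]), 'F', array([ 0.3, -1.2,  0.3]))
red [303.   0.] [340. 158.] green [307. 159.] [339. 202.]
305 red [ 0 85] green 0
309 red [  0 158] green [159 202]
313 red [  0 158] green [159 202]
317 red [  0 138] green [159 202]
321 red [  0 135] green [161 202]
325 red [  0 135] green [161 202]
329 red [  0 138] green [159 202]
333 red [  0 158] green [159 202]
337 red [  0 158] green [159 202]
[[-46.0, 0.0, 48.0, 320.2, 159.6], [-97.0, 0.0, 48.0, 320.5, 202.9], [-46.0, 0.0, 44.0, 320.2, 159.0], [-41.0, 0.0, 44.0, 320.2, 154.5], [115.0, 0.0, 44.0, 319.1, -9.0], [120.0, 0.0, 44.0, 319.1, -15.2], [-20.0, 0.0, 44.0, 320.1, 135.5], [-44.0, 0.0, 70.0, 320.1, 161.4], [-20.0, 0.0, 70.0, 319.9, 137.8], [-39.0, 0.0, 70.0, 320.1, 156.6], [-15.0, 0.0, 70.0, 319.9, 132.8]]
```

```bash
python3 -m inch '[0,0,-0.3,0,0,0,0,0,-0.3,0,0,0,0,0,-0.3,0,0,0]' && python3 -c "
from rig import hand_in
print(hand_in())"
```

```text
time: 18.35
position: [0.384, -0.2273, 0.2658]
tool_rot: [0.982, -0.017, 0.189, 0.004]
ft_force: [-0.3, 0.1, -1.0]
grip_width: 0.04
grip_force: 0.0
the job is handed in; nothing more can be done
None
```

The nail strip is seated in the magazine against the stop, the red rail is shut to within about 1 mm of the hood (by wrist camera), the gripper has let go, and I handed the job in at 18.4 s without moving the bin, can or wrench.

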